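Slide the hardening box into the heating coil

TASK

Push the lidded steel hardening box straight down the lane between the two copper rails of the heating coil until it is fully home against the white ceramic stop. Only push it, keeping it flat on the hearth, never lifted, and let neither the box nor anything else touch the copper or its insulators: a touched coil is knocked out of line and shorts when it is switched on. Leave everything else on the bench where it is.

Things in the scene. Friction and masses are not known exactly. Their poses are not given: they have to be found in the camera images.
- packbox: hardening box: closed sheet-steel box, dark grey sides, brighter flat lid, 110 mm long (its x), 96 mm wide (y), 50 mm high, 0.45 to 0.95 kg, loose. Stands lid up on the apron before the lane, off the lane's line and turned up to 20 degrees, long sides roughly along the lane. Origin: centre of its underside, z up. Slides under a push of up to about 8 N and stops when the push stops.
- coil_station: fixed induction heating station. Origin on the bench top under the lane's mouth; x points down the lane to the stop, y left, z up. Cream hearth, flat top at z = 50 mm: wide apron x -190 to -10, y -150 to 150 mm, then a strip 104 mm wide, level with it, on to the stop. Grey work head behind the stop, x 200 to 400 mm, 240 mm wide, 180 mm high.
- coil: copper coil, fixed to the station, same origin and axes: two straight rails along the lane from x = 0 (mouth) to the work head, inner faces at y = -57 and 57 mm (9 mm free each side of a centred box), 12 mm thick, z 63 to 87 mm (tops 37 mm above the hearth). They turn down at the mouth and join under the hearth. White insulator posts outside them, out to y = 101 mm.
- lane_mouth (a point): middle of the lane's mouth, on the hearth's surface, where the rails begin
- lane_stop (a point): foot of the white ceramic stop's face, on the hearth's surface, mid-lane, 140 mm past the mouth; the stop is 70 mm wide, 36 mm high. The box is home with its leading end against this face (box origin 85 mm past the mouth).
- round_billet: bystander: dark round steel bar end, 40 mm across, 70 mm high, standing on the bench left of the coil; origin at its foot
- square_billet: bystander: square steel bar end 40 x 40 x 60 mm standing on the bench left of the coil; origin at its foot
- flux_can: bystander: round can, 68 mm across, 85 mm high, on the bench right of the coil; origin at its foot
- wire_brush: bystander: hand brush about 200 mm long lying right of the coil
- hammer: bystander: hammer about 280 mm long lying left of the coil
- tongs: bystander: black forging tongs about 340 mm long lying on the bench to the right of the apron
- chalk_tray: bystander: small open steel tray 110 x 70 x 25 mm with marking chalk, left of the apron
Not all that is in view belongs to the job. Leave any purple or yellow look-alike of the packbox alone.

How it is judged (in metres and radians):
At the end, for the whole second after the job is handed in: The box stands flat and at rest on the hearth in the lane, its leading end against the ceramic stop (within 4 mm), square to the lane within 4 degrees and clear of both rails (x of packbox in the frame of coil_station between 0.081 and 0.089 m and y of packbox in the frame of coil_station between -0.01 and 0.01 m and z of packbox in the frame of coil_station between 0.046 and 0.053 m and angle between packbox's own z axis and vertical below 0.05 rad and angle between the x axis of packbox and the x axis of coil_station, either way round below 0.07 rad and linear speed of packbox below 0.01 m/s); the robot touches nothing.
It fails at once if the coil (copper rails or their insulators) was touched by the box, the robot or anything else (contact force between coil and anything else above 0.3 N).
It fails at once if the box was lifted or tipped instead of pushed along the hearth (z of packbox in the frame of coil_station above 0.058 m or z of packbox in the frame of coil_station below 0.04 m or angle between packbox's own z axis and vertical above 0.12 rad).
It fails at once if another thing on the bench was moved (distance of any of round_billet, square_billet, flux_can, wire_brush, hammer, tongs, chalk_tray from where it was at the start of the episode above 0.02 m).
It also fails if it takes over 72 s, if anything falls off the work surface, if the arm or the gripper's body presses on something with over 40 N, if the wrist force passes 120 N, or if a joint passes its speed limit or range.

ROBOT

A 6-joint arm with a two-finger parallel gripper is mounted at the origin on the work surface. World frame = base frame: x ahead of the robot, y to its left, z up, the work surface at z = 0. Lengths are in mm, angles in rad, forces in N, time in s.
With the tool pointing down it reaches from about 400 to 925 mm from the base axis. Payload 12.5 kg.
Tool frame: the origin (TCP) lies at the centre of the arm's flange, where the gripper is bolted on; the fingertips stand 190 mm ahead of it and the grasp point (between the pads) lies 171 mm ahead of it; z points along the fingers, y is the direction in which the jaws open and shut (so a half turn about z gives the same grasp; the last joint's range is limited). The gripper opens to 95 mm and grips with 3 to 60 N. Pads are 20 mm wide; open, the fingers measure 119 mm over their backs; the gripper's body (75 mm by 180 mm) begins 59 mm behind the grasp point.
Start: joints at [1.1, 0.491, 1.559, -0, 1.092, -0.106], TCP at [222.953, 583.881, 404.761] pointing down, gripper open.
Joint ranges: [-3.1, 3.1], [-0.84, 2.19], [0.05, 2.79], [-1.13, 4.28], [0.06, 2.93], [-2.69, 2.69]. Speed limits (rad/s): [2.22, 2.22, 2.79, 3.14, 3.14, 3.14].

INTERFACE

Orientations are given as [roll, pitch, yaw] about the fixed x, y, z axes, in that order (R = Rz(yaw) Ry(pitch) Rx(roll)).
In Python, from cell import env gives the robot as it stands.
- The arm moves only by the shell command python3 -m pendant 'ROWS'. ROWS is JSON, a list of rows, each an object of numbers: "x", "y", "z": the shift along the tool's x, y, z in units of 150 mm (1.0 is 150 mm); "rx", "ry", "rz": the turn, a rotation vector about the tool's x, y, z in units of 45 degrees (1.0 is 45 degrees); "jaw": the opening, from 0 (shut) to 1 (fully open). In form: [{"x": .., "y": .., "z": .., "rx": .., "ry": .., "rz": .., "jaw": ..}, ...]. A call has 1 to 10 rows; each row is the pose to reach, as a shift and turn from the pose commanded when the call began, along the tool's axes at that moment; what a row does not reach only later rows make up. A row lasts 1/8 s, in which the tool goes at most 62.5 mm and 10.7 degrees, less where a joint would pass 70% of its speed; a pose out of reach is approached as far as the arm can. A call with a number of a shift or a turn outside -1 to 1 is refused whole. A call with a gripper value outside its range is refused whole. The fingers move at their own pace and stop on an object; the grip force is fixed at half the most. Time passes only in rows, so rows that repeat a pose let the fingers close. It gives the time, the measured TCP pose, the force and the opening at its end, in the units of the state.
- env.state(): the state, without advancing time (a new reading comes with each control period).
- env.read_camera(name): name is "scene" or "side" or "wrist"; returns a dict with "img" (420x560x3 uint8, red, green, blue), "fx", "fy", "cx", "cy" (pixels), "D" ([k1, k2, p1, p2, k3] as OpenCV has them; the pictures are not rectified), "rvec" (rotation vector, rad) and "tvec" (3), from world to camera coordinates, as OpenCV has them. Camera axes: x right, y down, z forward; pixel columns grow to the right and rows downward; lengths in mm; the calibration is good to about 2 mm. A picture is of the moment at which its call begins. There is no depth.
- env.job_done(): hands the job in, once; it reports no verdict.
The state is a dict: "t": time; "joints": joint angles; "qvel": joint speeds; "tau": joint torques, N m; "eef_pos": TCP position; "tcp_rot": TCP orientation; "ft_force": force on the tool from outside, world axes, zero at the start; "moment": the same for the moment, N m; "opening": opening from 0.0 (shut) to 1.0 (fully open).
Only numpy, scipy, OpenCV 4.12 (cv2) and the standard library are available. Lean on these libraries where they do the work, as an engineer would, in place of code of your own. Each camera call takes 0.05 s, during which the arm holds its last target.

## Working session

There is one attempt and no reset: what is moved stays moved. The work goes in short steps, Python scripts to look and compute and a shell command to move; the robot and the scene stay as the last step left them, time stands still between calls to the robot, and variables do not carry over. Pictures are saved under pics/ and viewed, and the job is handed in when it is done.

```bash
ls; mkdir -p pics; python3 - <<'E'
from cell import env
import cv2
s=env.state()
print({k:(v if not hasattr(v,'tolist') else v.tolist()) for k,v in s.items()})
for n in ["scene","side","wrist"]:
    c=env.read_camera(n); cv2.imwrite(f"pics/{n}0.png",c["img"][:,:,::-1]); print(n,c["fx"],c["fy"],c["cx"],c["cy"],c["D"],c["rvec"],c["tvec"])
E
```

```text
pics
{'t': 0.0, 'joints': [1.1004070156564363, 0.4915481987949334, 1.559446313408386, 4.9166850413580935e-06, 1.0917094723640521, -0.10562168755134686], 'qvel': [0.0012230290303491453, -0.0007564766940702148, -0.000660649524975417, -0.0005398283936603097, -0.0008909862519556684, -0.0010673312317438443], 'tau': [-0.0003124353588646045, -61.26438617706299, -25.81932842731476, 0.06924588466063142, 0.04812079947441816, -6.772918823116925e-05], 'eef_pos': [222.93272899583548, 583.8510957927518, 404.16977306327544], 'tcp_rot': [-3.140487975533143, -0.00012149882687140234, 2.7768226940301566], 'ft_force': [-0.20376993271877275, 0.0898155619498572, -0.8115284010965556], 'moment': [0.00014415839716362637, -0.0013987707044074021, -0.025196052039069942], 'opening': 0.9988961272511563}
scene 409.37819379507806 409.37819379507806 283.5696369110063 206.0258096216171 [-0.00989765  0.          0.          0.          0.        ] [ 2.20662549  1.16688287 -0.40135129] [-285.09361935 -268.15483421 1507.61141934]
side 458.65837654852186 458.65837654852186 271.05729913837973 212.7562108458566 [-0.12356262  0.          0.          0.          0.        ] [ 2.37553993 -0.09410135  0.03841409] [-513.0664771    71.91425113 1277.96920506]
wrist 308.6776070867598 308.6776070867598 275.59601244296346 206.06091778637023 [0.0065959 0.        0.        0.        0.       ] [-2.39717546 -1.65201641 -0.22029752] [-624.43337579  -30.13409087  390.91157453]
```

View pics/scene0.png

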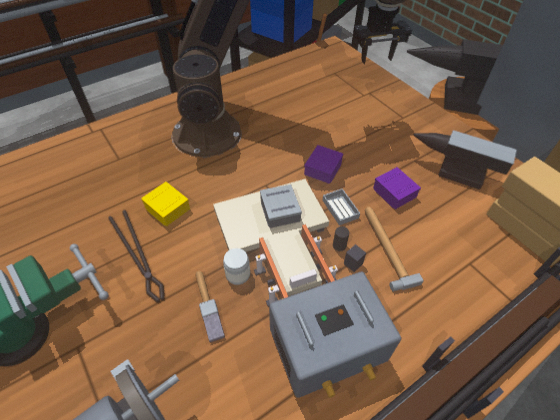

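View pics/side0.png

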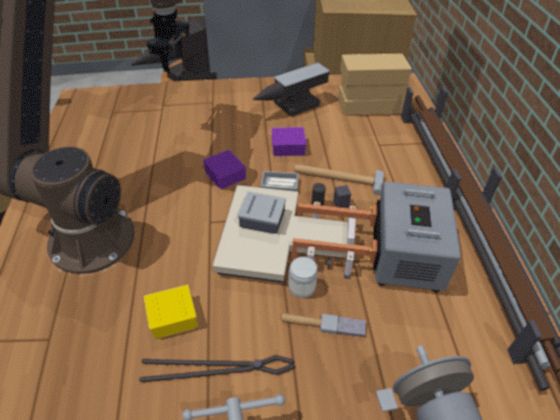

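View pics/wrist0.png

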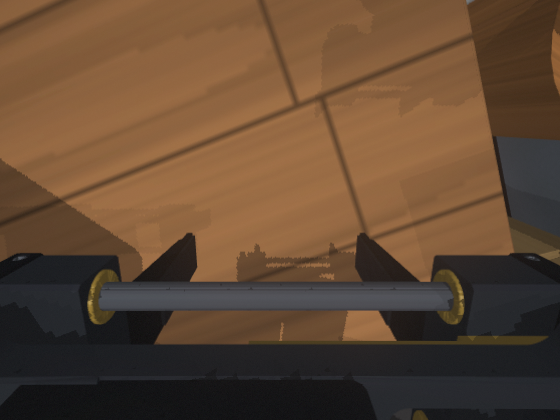

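The scene and side views show one grey lidded box on the cream apron, at scene (281,203) and side (262,212). The purple boxes at scene (323,163) and (397,187) and the yellow one at (165,203) are look-alikes, so I'll leave them alone. Next I'll enlarge the crops.

```bash
cat > h.py <<'E'
import numpy as np, cv2
from cell import env
def cam(n):
    return env.read_camera(n)
def K(c): return np.array([[c["fx"],0,c["cx"]],[0,c["fy"],c["cy"]],[0,0,1.]])
def ray(c,px,z):
    px=np.array(px,float).reshape(-1,1,2)
    u=cv2.undistortPoints(px,K(c),np.array(c["D"])).reshape(-1,2)
    R=cv2.Rodrigues(np.array(c["rvec"]))[0]; t=np.array(c["tvec"])
    o=-R.T@t; d=np.c_[u,np.ones(len(u))]@R
    return o+d*((z-o[2])/d[:,2])[:,None]
def proj(c,P):
    return cv2.projectPoints(np.array(P,float).reshape(-1,1,3),np.array(c["rvec"]),np.array(c["tvec"]),K(c),np.array(c["D"]))[0].reshape(-1,2)
def crop(c,x0,y0,x1,y1,s,f):
    cv2.imwrite(f,cv2.resize(c["img"][y0:y1,x0:x1,::-1],None,fx=s,fy=s,interpolation=cv2.INTER_CUBIC))
E
python3 - <<'E'
from h import *
c=cam("scene"); crop(c,205,170,345,310,4,"pics/sc1.png")
c=cam("side"); crop(c,210,170,390,290,4,"pics/si1.png")
E
```

```text
(no output)
```

View pics/sc1.png

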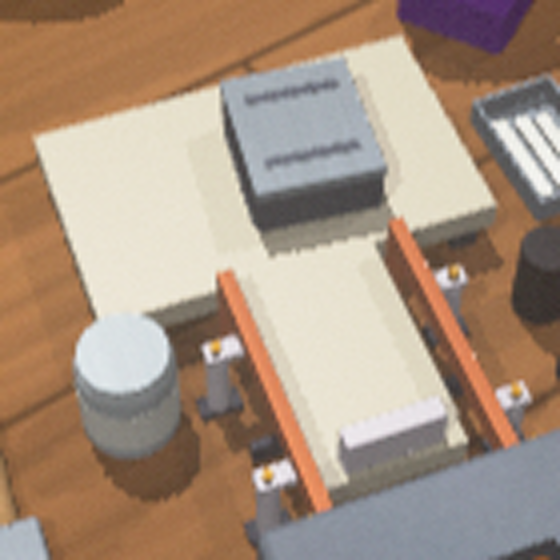

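View pics/si1.png

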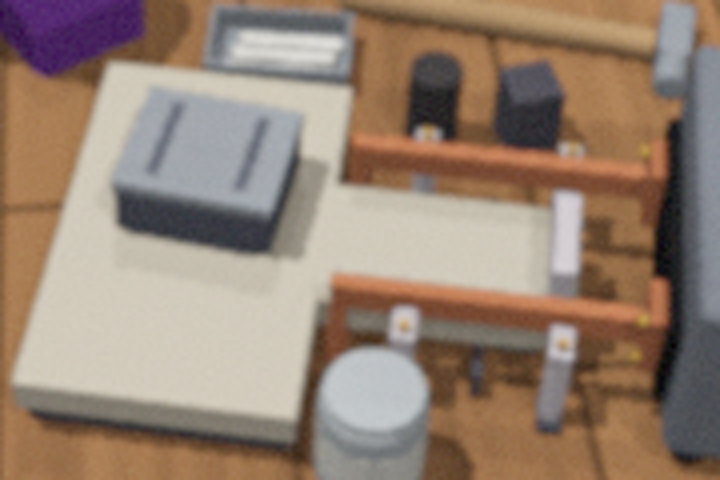

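```bash
python3 - <<'E'
from h import *
P={"scene":(205,170,dict(apron=[(37,138),(403,38),(495,208),(100,312)],lid=[(222,85),(345,60),(384,170),(258,195)],stoptop=[(340,436),(442,402)])),
"side":(210,170,dict(apron=[(15,390),(108,62),(352,86),(297,415)],lid=[(115,180),(150,88),(303,113),(268,217)],stoptop=[(553,245),(554,192)]))}
Z=dict(apron=50,lid=100,stoptop=86)
for n,(x0,y0,d) in P.items():
    c=cam(n)
    for k,v in d.items():
        px=(np.array(v)+.5)/4-.5+[x0,y0]
        W=ray(c,px,Z[k]); print(n,k,W[:,:2].round(1).tolist(), np.linalg.norm(np.diff(np.r_[W,W[:1]],axis=0),axis=1).round(1), W.mean(0).round(1))
E
```

```text
scene apron [[355.9, -153.6], [426.2, 135.9], [599.9, 90.8], [518.1, -192.2]] [298.  179.5 294.5 166.7] [475.  -29.8  50. ]
scene lid [[426.6, -32.5], [456.5, 56.6], [557.1, 19.1], [526.3, -66.4]] [ 93.9 107.4  90.9 105.3] [491.6  -5.8 100. ]
scene stoptop [[706.3, -123.0], [722.8, -54.8]] [70.1 70.1] [714.5 -88.9  86. ]
side apron [[356.2, -166.0], [422.9, 132.1], [599.8, 92.2], [530.7, -198.9]] [305.5 181.4 299.2 177.6] [477.4 -35.2  50. ]
side lid [[425.6, -36.7], [452.3, 49.0], [555.0, 16.1], [522.9, -77.4]] [ 89.8 107.8  98.9 105.4] [488.9 -12.3 100. ]
side stoptop [[705.9, -103.8], [715.7, -57.4]] [47.5 47.5] [710.8 -80.6  86. ]
```

Both views agree to within a few mm. The lane heads about -13° with its mouth near (575,-56). The box centre is near (490,-8) with yaw about -19.5°, so it is about 28 mm left of the lane and turned about -6° to it. My plan is to square and centre the box with a two-finger side push, then push it from behind. First I'll hover near its left side.

```bash
python3 -m pendant '[{"x":-1,"y":-0.85,"z":0,"rx":0,"ry":0,"rz":0.9,"jaw":1},{"x":-1,"y":-0.85,"z":0,"rx":0,"ry":0,"rz":0.9,"jaw":1},{"x":-1,"y":-0.85,"z":0,"rx":0,"ry":0,"rz":0.9,"jaw":1},{"x":-1,"y":-0.85,"z":0,"rx":0,"ry":0,"rz":0.9,"jaw":0.6},{"x":-1,"y":-0.85,"z":0,"rx":0,"ry":0,"rz":0.9,"jaw":0.6}]'
cat > rel.py <<'E'
import sys; from h import *
# world target x y z yaw_deg -> tool units
s=env.state(); p=np.array(s["eef_pos"]); 
from scipy.spatial.transform import Rotation as Ro
R=Ro.from_euler("xyz",s["tcp_rot"])
t=list(map(float,sys.argv[1:4])); T=Ro.from_euler("xyz",[np.pi,0,np.radians(float(sys.argv[4]))])
d=R.inv().apply(np.array(t)-p)/150; r=(R.inv()*T).as_rotvec()/np.radians(45)
print("pos",p.round(1),"rpy",np.degrees(s["tcp_rot"]).round(1),"d",d.round(3),"r",r.round(3),"t",s["t"],"F",np.round(s["ft_force"],1),s["opening"])
E
python3 rel.py 507 67 400 77
```

```text
t: 0.98
eef_pos: [318.1, 410.7, 405.0]
tcp_rot: [3.141, -0.0, 2.069]
ft_force: [-0.0, 0.5, 0.6]
opening: 0.847
pos [318.1 410.7 405. ] rpy [180.   -0.  118.6] d [-2.614  0.011  0.033] r [ 0.001 -0.     0.924] t 0.975 F [-0.   0.5  0.6] 0.8466312185721392
```

```bash
python3 -m pendant '[{"x":-1,"rz":0.92,"jaw":0.6},{"x":-1,"rz":0.92,"jaw":0.6},{"x":-1,"rz":0.92,"jaw":0.6},{"x":-1,"rz":0.92,"jaw":0.6},{"x":-1,"rz":0.92,"jaw":0.6}]'
python3 rel.py 507 67 400 77
```

```text
pos [318.1 410.7 405. ] rpy [180.   -0.  118.6] d [-2.614  0.011  0.033] r [ 0.001 -0.     0.924] t 0.975 F [-0.   0.5  0.6] 0.8466312185721392invalid input
```

Rows apparently need every field, so I'll write them in full.

```bash
python3 -m pendant '[{"x":-1,"y":0,"z":0,"rx":0,"ry":0,"rz":0.92,"jaw":0.6},{"x":-1,"y":0,"z":0,"rx":0,"ry":0,"rz":0.92,"jaw":0.6},{"x":-1,"y":0,"z":0,"rx":0,"ry":0,"rz":0.92,"jaw":0.6},{"x":-1,"y":0,"z":0,"rx":0,"ry":0,"rz":0.92,"jaw":0.6},{"x":-1,"y":0,"z":0,"rx":0,"ry":0,"rz":0.92,"jaw":0.6}]'
python3 rel.py 507 67 400 77
```

```text
t: 1.6
eef_pos: [389.4, 280.1, 404.7]
tcp_rot: [-3.142, -0.0, 1.352]
ft_force: [0.6, -0.2, 0.1]
opening: 0.6
pos [389.4 280.1 404.7] rpy [-180.    -0.    77.5] d [-1.216  1.074  0.031] r [-0.   -0.    0.01] t 1.6 F [ 0.6 -0.2  0.1] 0.5999734539883573
```

```bash
python3 -m pendant '[{"x":-1,"y":1,"z":0,"rx":0,"ry":0,"rz":0,"jaw":0.6},{"x":-1,"y":1,"z":0,"rx":0,"ry":0,"rz":0,"jaw":0.6},{"x":-1,"y":1,"z":0,"rx":0,"ry":0,"rz":0,"jaw":0.6},{"x":-1,"y":1,"z":0,"rx":0,"ry":0,"rz":0,"jaw":0.6},{"x":-1,"y":1,"z":0,"rx":0,"ry":0,"rz":0,"jaw":0.6}]'
python3 rel.py 507 67 400 77
python3 - <<'E'
from h import *
for n in ["wrist","scene","side"]:
    c=cam(n); cv2.imwrite(f"pics/{n}2.png",c["img"][:,:,::-1])
E
```

```text
t: 2.22
eef_pos: [503.1, 99.7, 404.4]
tcp_rot: [-3.141, -0.0, 1.351]
ft_force: [-0.8, 0.3, -0.4]
opening: 0.601
pos [503.1  99.7 404.4] rpy [-180.    -0.    77.4] d [-0.207  0.073  0.029] r [-0.    -0.     0.009] t 2.225 F [-0.8  0.3 -0.4] 0.6006703167545527
```

View pics/wrist2.png

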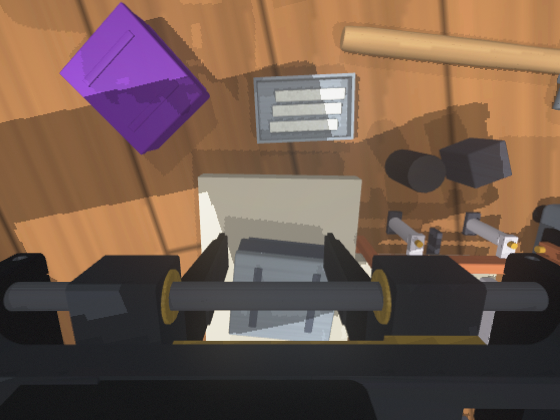

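The wrist view shows the box lid around (285,290) under the fingers. The apron's left edge runs (198,174) to (362,177), and the left rail is at about (450,260). Next I'll refine the station axis by fitting lines to edges in the opening pictures.

```bash
cat >> h.py <<'E'
def edge(img,a,b,half=4,n=40,trim=.12):
    """subpixel line fit: strongest gradient on normals of a-b; returns refined end points, rms"""
    g=cv2.GaussianBlur(img.astype(np.float32),(0,0),0.8)
    a=np.array(a,float);b=np.array(b,float);d=(b-a)/np.linalg.norm(b-a);nn=np.array([-d[1],d[0]])
    off=np.arange(-half,half+.01,.25);P=[]
    for t in np.linspace(trim,1-trim,n):
        q=a+(b-a)*t+off[:,None]*nn
        v=cv2.remap(g,q[None,:,0].astype(np.float32),q[None,:,1].astype(np.float32),cv2.INTER_LINEAR)[0]
        w=np.abs(np.gradient(v,axis=0)).sum(1); i=w.argmax(); P.append(a+(b-a)*t+off[i]*nn)
    P=np.array(P)
    for _ in range(3):
        vx,vy,x,y=cv2.fitLine(P.astype(np.float32),cv2.DIST_HUBER,0,.01,.01).ravel()
        r=(P-[x,y])@[-vy,vx]; P=P[np.abs(r)<max(2*np.abs(r).std(),.3)]
    u=np.array([vx,vy]);o=np.array([x,y])
    return o+u*((a-o)@u),o+u*((b-o)@u),r.std()
E
python3 - <<'E'
from h import *
import cv2
from scipy.optimize import least_squares
def f(p,o): return (np.array(p)+.5)/4-.5+o
I={n:cv2.imread(f"pics/{n}0.png")[:,:,::-1] for n in("scene","side")}
E={"scene":[("rear",(37,138),(403,38)),("left",(403,38),(495,208)),("right",(37,138),(100,312)),("lidrear",(222,85),(345,60)),("lidleft",(345,60),(384,170)),("lidright",(222,85),(258,195)),("lidfront",(258,195),(384,170))],
"side":[("rear",(15,390),(108,62)),("left",(108,62),(352,86)),("right",(15,390),(297,415)),("lidrear",(115,180),(150,88)),("lidleft",(150,88),(303,113)),("lidfront",(303,113),(268,217)),("lidright",(115,180),(268,217))]}
O={"scene":(205,170),"side":(210,170)}
for n in I:
    c=cam(n)
    L={}
    for k,a,b in E[n]:
        p,q,r=edge(I[n],f(a,O[n]),f(b,O[n]),3)
        W=ray(c,[p,q],100 if k[:3]=="lid" else 50); d=W[1]-W[0]
        L[k]=W
        print(n,k,"rms",round(r,2),W[:,:2].round(1).tolist(),"ang",round(np.degrees(np.arctan2(d[1],d[0])),1))
    def X(a,b):
        A,B=L[a],L[b];d=A[1]-A[0];e=B[1]-B[0]
        t=np.linalg.solve(np.c_[d[:2],-e[:2]],(B[0]-A[0])[:2]); return A[0]+d*t[0]
    l=[X("lidrear","lidleft"),X("lidleft","lidfront"),X("lidfront","lidright"),X("lidright","lidrear")]
    print("lid",np.round(l,1)[:,:2].tolist(),np.mean(l,axis=0).round(1),"apron corners",X("rear","left").round(1),X("rear","right").round(1))
E
```

```text
scene rear rms 0.13 [[353.2, -152.8], [420.7, 138.4]] ang 76.9
scene left rms 0.14 [[426.2, 135.7], [599.9, 93.5]] ang -13.6
scene right rms 0.17 [[355.5, -156.7], [517.6, -195.0]] ang -13.3
scene lidrear rms 0.14 [[424.7, -31.8], [446.8, 60.8]] ang 76.5
scene lidleft rms 0.3 [[456.5, 57.0], [557.6, 23.2]] ang -18.5
scene lidright rms 0.18 [[425.1, -39.8], [524.3, -75.2]] ang -19.6
scene lidfront rms 0.17 [[526.1, -66.3], [555.7, 19.8]] ang 71.0
lid [[446.7, 60.3], [557.0, 23.4], [523.2, -74.8], [422.9, -39.1]] [487.4  -7.5 100. ] apron corners [420.4 137.1  50. ] [ 352.4 -155.9   50. ]
side rear rms 0.13 [[352.0, -164.1], [423.0, 132.0]] ang 76.5
side left rms 0.14 [[423.1, 133.6], [599.5, 90.5]] ang -13.7
side right rms 0.09 [[356.5, -162.8], [530.2, -201.7]] ang -12.6
side lidrear rms 0.14 [[421.0, -33.4], [450.9, 50.1]] ang 70.3
side lidleft rms 0.28 [[452.8, 51.7], [555.2, 16.9]] ang -18.8
side lidfront rms 0.26 [[561.1, 11.2], [522.0, -76.8]] ang -114.0
side lidright rms 0.15 [[424.8, -41.4], [523.4, -75.2]] ang -18.9
lid [[451.6, 52.1], [562.5, 14.4], [522.8, -75.0], [418.8, -39.4]] [488.9 -11.9 100. ] apron corners [423.4 133.6  50. ] [ 352.5 -161.9   50. ]
```

Lane yaw is -13.3° with the mouth at (572,-55.5). Measured width is 302 against 300, and the lid is 110x95, both as described. The box sits at station (-92,+25) with a relative yaw of -5.7°. Next I'll go beside it and down, with the tips 12 mm above the hearth.

```bash
python3 rel.py 506.5 67 252 76.7; python3 -m pendant '[{"x":-0.2,"y":0.07,"z":0.3,"rx":0,"ry":0,"rz":0.016,"jaw":0.6},{"x":-0.2,"y":0.07,"z":0.6,"rx":0,"ry":0,"rz":0.016,"jaw":0.6},{"x":-0.2,"y":0.07,"z":0.85,"rx":0,"ry":0,"rz":0.016,"jaw":0.6},{"x":-0.2,"y":0.07,"z":0.85,"rx":0,"ry":0,"rz":0.016,"jaw":0.6},{"x":-0.2,"y":0.07,"z":0.85,"rx":0,"ry":0,"rz":0.016,"jaw":0.6}]'
python3 rel.py 506.5 67 252 76.7
python3 - <<'E'
from h import *
for n in ["wrist","scene","side"]:
    c=cam(n); cv2.imwrite(f"pics/{n}3.png",c["img"][:,:,::-1])
    if n!="wrist": crop(c,*((205,150,345,290) if n=="scene" else (190,150,370,290)),4,f"pics/{n}3.png")
E
```

```text
pos [501.9 101.3 404.8] rpy [180.   -0.   77.4] d [-0.217  0.08   1.019] r [ 0.    -0.     0.015] t 2.475 F [ 0.1  0.1 -0.1] 0.6024436357065739
t: 3.1
eef_pos: [506.3, 69.0, 278.5]
tcp_rot: [3.14, -0.0, 1.336]
ft_force: [-0.3, 0.5, 0.0]
opening: 0.6
pos [506.3  69.  278.5] rpy [179.9  -0.   76.6] d [-0.013  0.004  0.176] r [ 0.002 -0.001 -0.003] t 3.1 F [-0.3  0.5  0. ] 0.600300135493514
```

View pics/scene3.png

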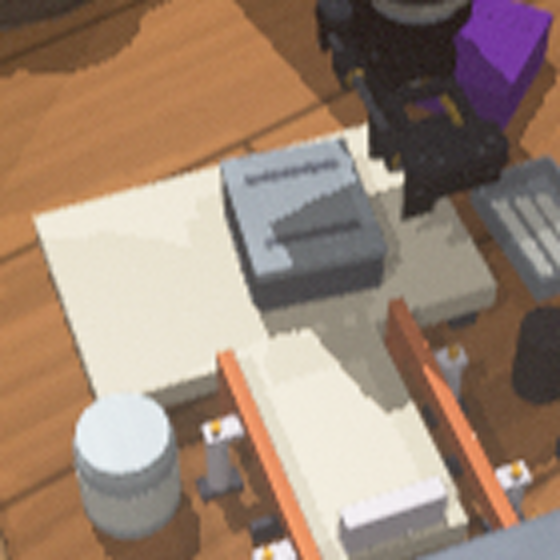

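View pics/side3.png

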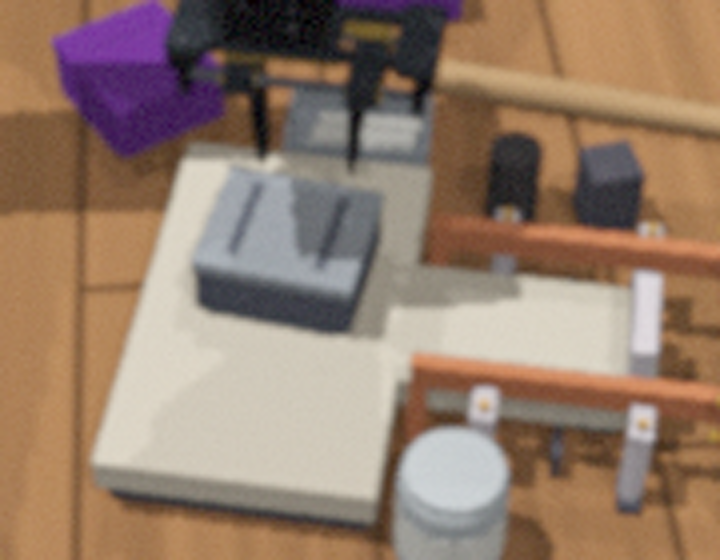

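The fingers hang clear to the left of the box: fingertips at side-crop (262,158) and (352,170), lid edge at about (235-380,170-195). I'll go down the rest and push right slowly, stopping a few mm short.

```bash
python3 -m pendant '[{"x":0,"y":0,"z":0.17,"rx":0,"ry":0,"rz":0,"jaw":0.6},{"x":-0.03,"y":0,"z":0.17,"rx":0,"ry":0,"rz":0,"jaw":0.6},{"x":-0.07,"y":0,"z":0.17,"rx":0,"ry":0,"rz":0,"jaw":0.6},{"x":-0.1,"y":0,"z":0.17,"rx":0,"ry":0,"rz":0,"jaw":0.6},{"x":-0.13,"y":0,"z":0.17,"rx":0,"ry":0,"rz":0,"jaw":0.6},{"x":-0.16,"y":0,"z":0.17,"rx":0,"ry":0,"rz":0,"jaw":0.6},{"x":-0.19,"y":0,"z":0.17,"rx":0,"ry":0,"rz":0,"jaw":0.6},{"x":-0.22,"y":0,"z":0.17,"rx":0,"ry":0,"rz":0,"jaw":0.6},{"x":-0.25,"y":0,"z":0.17,"rx":0,"ry":0,"rz":0,"jaw":0.6},{"x":-0.25,"y":0,"z":0.17,"rx":0,"ry":0,"rz":0,"jaw":0.6}]'
python3 rel.py 506.5 67 252 76.7
cat >>h.py <<'E'
UX=np.array([.9732,-.2300,0]);UY=np.array([.2300,.9732,0]);M=np.array([572.1,-55.5,0])
def st(W): W=np.atleast_2d(W)-M; return np.c_[W@UX,W@UY]
E
python3 - <<'E'
from h import *
print(st(env.state()["eef_pos"]))
for n in ["scene","side"]:
    c=cam(n);cv2.imwrite(f"pics/{n}4r.png",c["img"][:,:,::-1]); crop(c,*((205,150,345,290) if n=="scene" else (190,150,370,290)),4,f"pics/{n}4.png")
E
```

```text
t: 4.5
eef_pos: [497.4, 31.8, 252.4]
tcp_rot: [3.14, -0.0, 1.335]
ft_force: [-0.1, 0.8, 0.6]
opening: 0.6
pos [497.4  31.8 252.4] rpy [179.9  -0.   76.5] d [0.243 0.004 0.003] r [ 0.002 -0.    -0.005] t 4.5 F [-0.1  0.8  0.6] 0.5997267465287917
[[-92.7994733   67.73739134]]
```

View pics/scene4.png

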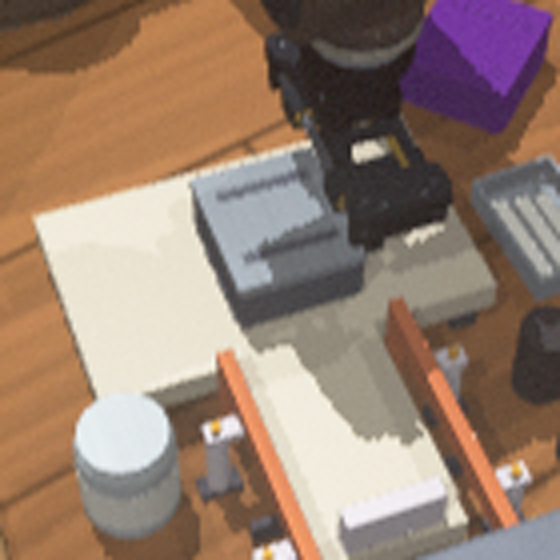

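View pics/side4.png

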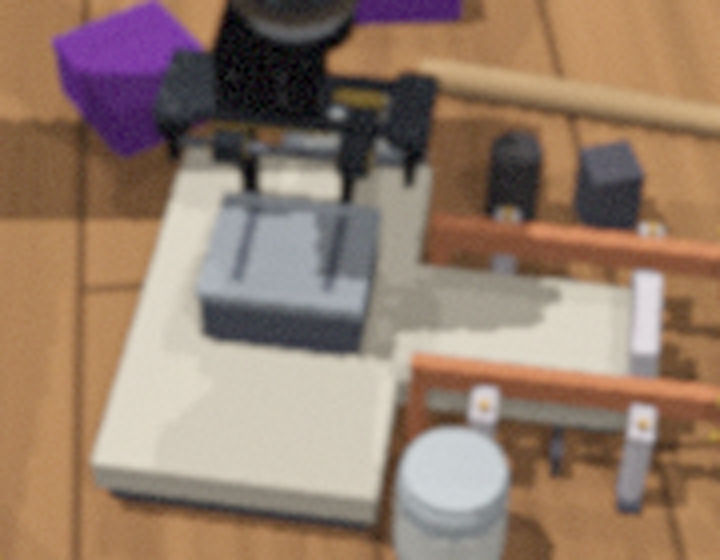

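The box has turned square to the lane, with both fingertips on its left side at side-crop (250,190) and (348,195). I'll measure how far it still has to go.

```bash
cat > lid.py <<'E'
from h import *
def meas(c,img,o,E,z=100):
    for k,a,b in E:
        f=lambda p:(np.array(p)+.5)/4-.5+o
        p,q,r=edge(img,f(a),f(b),2.5)
        W=st(ray(c,[p,q],z)); d=W[1]-W[0]
        print(k,"rms",round(r,2),W.round(1).tolist(),"mid",W.mean(0).round(1),"ang",round(np.degrees(np.arctan2(d[1],d[0])),1))
E
python3 - <<'E'
from lid import *
for n,o,E in [("scene",(205,150),[("right",(191,186),(234,293)),("rear",(191,184),(312,152)),("front",(234,292),(362,258))]),("side",(190,150),[("right",(199,296),(365,313)),("front",(380,205),(366,312)),("rear",(225,205),(200,293))])]:
    c=cam(n); print(n); meas(c,c["img"],o,E)
E
```

```text
scene
right rms 0.17 [[-134.5, -46.1], [-32.4, -48.9]] mid [-83.5 -47.5] ang -1.6
rear rms 0.0 [[-146.9, -36.9], [-145.4, 56.9]] mid [-146.1   10. ] ang 89.1
front rms 0.19 [[-34.0, -41.6], [-24.7, 50.6]] mid [-29.3   4.5] ang 84.3
side
right rms 0.15 [[-137.9, -46.3], [-30.1, -45.9]] mid [-84.  -46.1] ang 0.2
front rms 0.16 [[-31.5, 54.0], [-25.3, -43.6]] mid [-28.4   5.2] ang -86.3
rear rms 0.09 [[-140.6, 39.1], [-145.5, -41.5]] mid [-143.    -1.2] ang -93.4
```

Both views put the box at y of about +1 and nearly square, so this push is done: I'm leaving it within 2 mm of the line. Now I'll back off, lift, and turn to get behind it.

```bash
python3 -m pendant '[{"x":0.1,"y":0,"z":0,"rx":0,"ry":0,"rz":0,"jaw":0.6},{"x":0.15,"y":0,"z":-0.3,"rx":0,"ry":0,"rz":0,"jaw":0.6},{"x":0.15,"y":0,"z":-0.6,"rx":0,"ry":0,"rz":0,"jaw":0.6},{"x":0.15,"y":0,"z":-0.8,"rx":0,"ry":0,"rz":0.2,"jaw":0.6},{"x":0.15,"y":0,"z":-0.8,"rx":0,"ry":0,"rz":0.4,"jaw":0.6},{"x":0.15,"y":0,"z":-0.8,"rx":0,"ry":0,"rz":0.6,"jaw":0.6},{"x":0.15,"y":0,"z":-0.8,"rx":0,"ry":0,"rz":0.8,"jaw":0.6},{"x":0.15,"y":0,"z":-0.8,"rx":0,"ry":0,"rz":1,"jaw":0.6},{"x":0.15,"y":0,"z":-0.8,"rx":0,"ry":0,"rz":1,"jaw":0.6}]'
python3 rel.py 408 -17 375 -13.3
```

```text
t: 5.82
eef_pos: [502.6, 54.6, 371.7]
tcp_rot: [-3.141, 0.0, 0.551]
ft_force: [-0.5, -1.1, -0.1]
opening: 0.598
pos [502.6  54.6 371.7] rpy [-180.     0.    31.6] d [-0.787  0.077 -0.022] r [-0.     0.     0.997] t 5.825 F [-0.5 -1.1 -0.1] 0.5984531990997297
```

```bash
python3 -m pendant '[{"x":-0.2,"y":0.02,"z":0,"rx":0,"ry":0,"rz":0.2,"jaw":0.5},{"x":-0.4,"y":0.04,"z":0,"rx":0,"ry":0,"rz":0.4,"jaw":0.5},{"x":-0.6,"y":0.06,"z":0,"rx":0,"ry":0,"rz":0.6,"jaw":0.5},{"x":-0.79,"y":0.077,"z":0,"rx":0,"ry":0,"rz":0.8,"jaw":0.5},{"x":-0.79,"y":0.077,"z":0,"rx":0,"ry":0,"rz":0.997,"jaw":0.5},{"x":-0.79,"y":0.077,"z":0,"rx":0,"ry":0,"rz":0.997,"jaw":0.5},{"x":-0.79,"y":0.077,"z":0,"rx":0,"ry":0,"rz":0.997,"jaw":0.5}]'
python3 rel.py 408 -17 252 -13.3
python3 - <<'E'
from h import *
print(st(env.state()["eef_pos"]), env.state()["joints"])
for n in ["wrist","scene","side"]:
    c=cam(n);cv2.imwrite(f"pics/{n}5.png",c["img"][:,:,::-1])
E
```

```text
t: 6.7
eef_pos: [407.7, -17.6, 371.7]
tcp_rot: [-3.142, -0.0, -0.228]
ft_force: [0.5, -0.8, 0.7]
opening: 0.498
pos [407.7 -17.6 371.7] rpy [-180.    -0.   -13.1] d [ 0.001 -0.004  0.798] r [-0.    -0.     0.005] t 6.7 F [ 0.5 -0.8  0.7] 0.498018595195706
[[-168.72262133   -0.88144266]] [-2.05241170e-01  2.31301229e-01  2.09955402e+00  1.10625667e-04
  8.10704794e-01  1.59366076e+00]
```

View pics/wrist5.png

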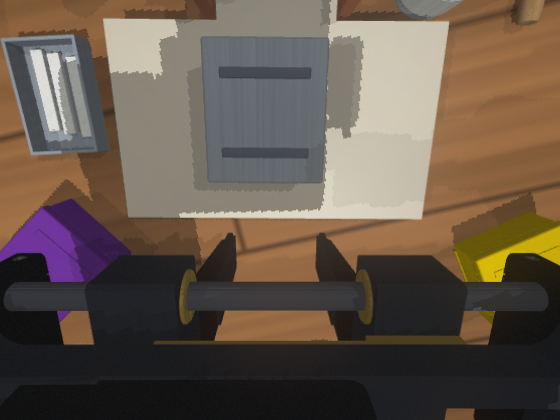

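View pics/side5.png

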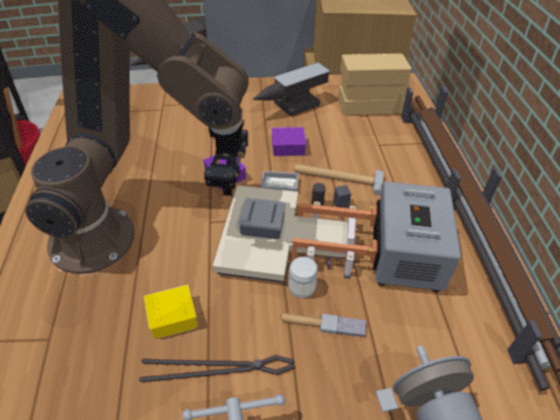

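The wrist view shows the lid at (202,38)-(327,182), square to the apron, and the mouth at the top with rail ends at (200,8) and (345,8). I'll measure the box against the apron in this one picture.

```bash
python3 - <<'E'
from h import *
c=cam("wrist");im=c["img"]
for k,a,b,z in [("rear",(209,182),(323,182),100),("left",(202,38),(208,182),100),("right",(327,38),(323,182),100),("front",(202,38),(327,38),100),("A rear",(130,217),(422,219),50),("A left",(104,20),(129,216),50),("A right",(448,22),(423,217),50)]:
    p,q,r=edge(im,a,b,4); W=st(ray(c,[p,q],z));d=W[1]-W[0]
    print(k,round(r,2),W.round(1).tolist(),W.mean(0).round(1),round(np.degrees(np.arctan2(d[1],d[0])),1))
E
```

```text
rear 0.2 [[-143.2, 54.0], [-144.5, -40.1]] [-143.9    7. ] -90.8
left 0.16 [[-36.2, 55.0], [-143.1, 56.1]] [-89.6  55.6] 179.4
right 0.24 [[-35.9, -38.9], [-142.9, -40.7]] [-89.4 -39.8] -179.0
front 0.16 [[-34.0, 53.0], [-35.1, -38.3]] [-34.5   7.3] -90.7
A rear 0.13 [[-189.2, 147.3], [-189.4, -150.5]] [-189.3   -1.6] -90.0
A left 0.14 [[-10.9, 148.9], [-188.1, 149.4]] [-99.5 149.2] 179.8
A right 0.15 [[-11.7, -150.6], [-188.3, -149.5]] [-100. -150.] 179.6
```

The apron fits the station frame to 1 mm in this view, but the box reads y=+7.9 here against about +1 from the other cameras. The arm is now clear of it, so I'll re-measure in scene and side before pushing.

```bash
python3 - <<'E'
from h import *
c=cam("scene"); crop(c,240,170,310,230,9,"pics/sc6.png")
Y=[np.r_[M[:2]+x*UX[:2]+y*UY[:2],100] for x,y in [(-144,56),(-34,56),(-34,-40),(-144,-40)]]
print(proj(c,Y).round(1).tolist())
c=cam("side"); crop(c,225,185,305,245,9,"pics/si6.png")
print(proj(c,Y).round(1).tolist())
E
```

```text
[[281.9, 185.6], [296.0, 212.8], [263.7, 222.4], [251.0, 194.2]]
[[244.7, 196.0], [284.6, 200.3], [279.6, 226.4], [237.6, 221.5]]
```

View pics/sc6.png

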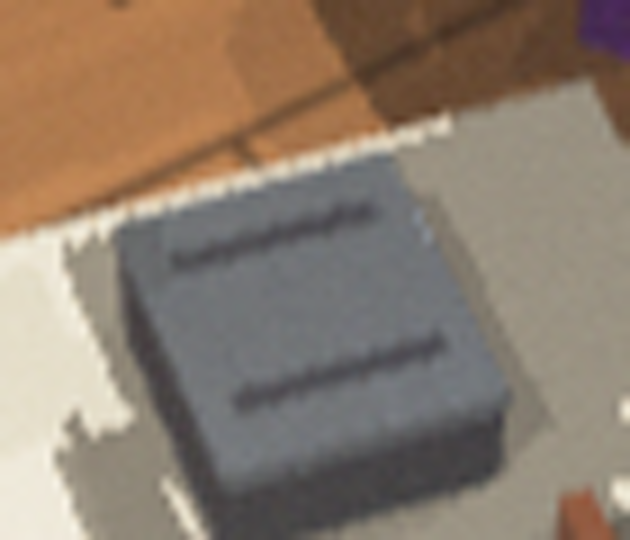

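View pics/si6.png

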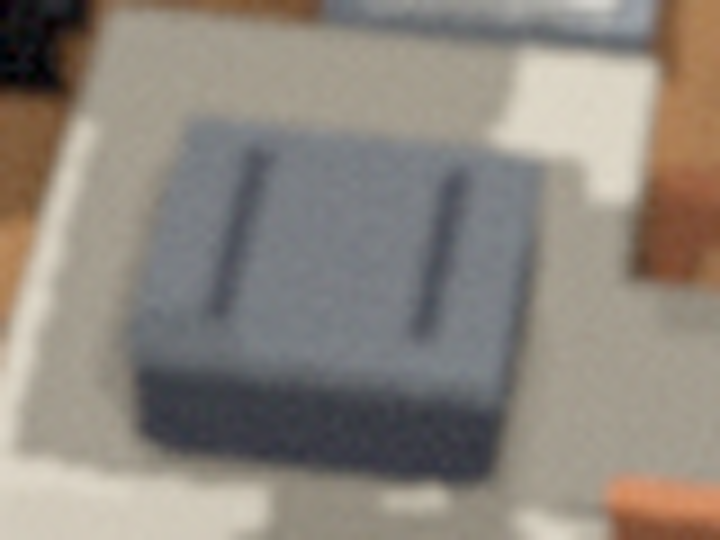

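The two cameras disagree with each other in opposite directions: scene reads about +10 and side about +2 for y. Their apron fits are biased the same way. After correcting for that bias they read +8.6 and +4.4. The wrist says +8 and the finger-contact position says about +9. So the earlier +1 came from picking the lid's lower rim, and the true y is about +8. I'll do a second side push, aiming for tool y of about 60.

```bash
python3 -m pendant '[{"x":0.1,"y":-0.15,"z":0,"rx":0,"ry":0,"rz":-0.2,"jaw":0.6},{"x":0.25,"y":-0.3,"z":0,"rx":0,"ry":0,"rz":-0.4,"jaw":0.6},{"x":0.4,"y":-0.5,"z":0,"rx":0,"ry":0,"rz":-0.6,"jaw":0.6},{"x":0.53,"y":-0.66,"z":0,"rx":0,"ry":0,"rz":-0.8,"jaw":0.6},{"x":0.53,"y":-0.66,"z":0,"rx":0,"ry":0,"rz":-1,"jaw":0.6},{"x":0.53,"y":-0.66,"z":0,"rx":0,"ry":0,"rz":-1,"jaw":0.6}]'
python3 rel.py 507.4 57.5 252 76.7
```

```text
t: 7.75
eef_pos: [507.8, 60.3, 371.5]
tcp_rot: [-3.141, 0.0, 0.552]
ft_force: [-0.4, 0.5, -0.2]
opening: 0.602
pos [507.8  60.3 371.5] rpy [-180.     0.    31.6] d [-0.012  0.015  0.796] r [-1.000e-03  0.000e+00 -1.002e+00] t 7.75 F [-0.4  0.5 -0.2] 0.6015018341342148
```

```bash
python3 -m pendant '[{"x":0,"y":0,"z":0,"rx":0,"ry":0,"rz":-0.2,"jaw":0.6},{"x":0,"y":0,"z":0,"rx":0,"ry":0,"rz":-0.4,"jaw":0.6},{"x":0,"y":0,"z":0,"rx":0,"ry":0,"rz":-0.6,"jaw":0.6},{"x":0,"y":0,"z":0,"rx":0,"ry":0,"rz":-0.8,"jaw":0.6},{"x":0,"y":0,"z":0,"rx":0,"ry":0,"rz":-1,"jaw":0.6},{"x":0,"y":0,"z":0.25,"rx":0,"ry":0,"rz":-1,"jaw":0.6},{"x":0,"y":0,"z":0.5,"rx":0,"ry":0,"rz":-1,"jaw":0.6},{"x":0,"y":0,"z":0.7,"rx":0,"ry":0,"rz":-1,"jaw":0.6},{"x":0,"y":0,"z":0.795,"rx":0,"ry":0,"rz":-1,"jaw":0.6},{"x":0,"y":0,"z":0.795,"rx":0,"ry":0,"rz":-1,"jaw":0.6}]'
python3 rel.py 499 23.4 252 76.7; python3 -c "
from h import *
print(st(env.state()['eef_pos']))"
```

```text
t: 9.0
eef_pos: [507.8, 59.9, 252.2]
tcp_rot: [-3.141, 0.0, 1.335]
ft_force: [0.1, -0.1, -0.1]
opening: 0.603
pos [507.8  59.9 252.2] rpy [-179.9    0.    76.5] d [-0.251 -0.     0.001] r [-0.001  0.    -0.004] t 9.0 F [ 0.1 -0.1 -0.1] 0.6033396557329752
[[-89.14867811  97.54830351]]
```

```bash
python3 -m pendant '[{"x":-0.06,"y":0,"z":0,"rx":0,"ry":0,"rz":0,"jaw":0.6},{"x":-0.12,"y":0,"z":0,"rx":0,"ry":0,"rz":0,"jaw":0.6},{"x":-0.17,"y":0,"z":0,"rx":0,"ry":0,"rz":0,"jaw":0.6},{"x":-0.19,"y":0,"z":0,"rx":0,"ry":0,"rz":0,"jaw":0.6},{"x":-0.21,"y":0,"z":0,"rx":0,"ry":0,"rz":0,"jaw":0.6},{"x":-0.23,"y":0,"z":0,"rx":0,"ry":0,"rz":0,"jaw":0.6},{"x":-0.25,"y":0,"z":0,"rx":0,"ry":0,"rz":0,"jaw":0.6},{"x":-0.25,"y":0,"z":0,"rx":0,"ry":0,"rz":0,"jaw":0.6},{"x":-0.25,"y":0,"z":0,"rx":0,"ry":0,"rz":0,"jaw":0.6}]'
python3 rel.py 499 23.4 252 76.7; python3 -c "
from h import *
print(st(env.state()['eef_pos']))"
python3 -m pendant '[{"x":0.1,"y":0,"z":0,"rx":0,"ry":0,"rz":0,"jaw":0.6},{"x":0.2,"y":0,"z":-0.3,"rx":0,"ry":0,"rz":0,"jaw":0.6},{"x":0.2,"y":0,"z":-0.6,"rx":0,"ry":0,"rz":0,"jaw":0.6},{"x":0.2,"y":0,"z":-0.8,"rx":0,"ry":0,"rz":0.2,"jaw":0.6},{"x":0.2,"y":0,"z":-0.8,"rx":0,"ry":0,"rz":0.4,"jaw":0.6},{"x":0.2,"y":0,"z":-0.8,"rx":0,"ry":0,"rz":0.6,"jaw":0.6},{"x":0.2,"y":0,"z":-0.8,"rx":0,"ry":0,"rz":0.8,"jaw":0.6},{"x":0.2,"y":0,"z":-0.8,"rx":0,"ry":0,"rz":1,"jaw":0.6},{"x":0.2,"y":0,"z":-0.8,"rx":0,"ry":0,"rz":1,"jaw":0.6}]'
python3 rel.py 408 -17 372 -13.3
```

```text
t: 10.12
eef_pos: [499.2, 23.7, 252.7]
tcp_rot: [3.141, -0.0, 1.337]
ft_force: [1.2, 3.4, 2.6]
opening: 0.602
pos [499.2  23.7 252.7] rpy [180.   -0.   76.6] d [-0.003 -0.001  0.005] r [ 0.001 -0.    -0.002] t 10.125 F [1.2 3.4 2.6] 0.6023286101377611
[[-89.15224736  60.35193842]]
t: 11.25
eef_pos: [506.0, 53.4, 372.3]
tcp_rot: [-3.141, 0.001, 0.553]
ft_force: [-0.0, 0.5, 0.1]
opening: 0.6
pos [506.   53.4 372.3] rpy [-180.     0.    31.7] d [-0.802  0.056  0.002] r [-0.     0.001  1.   ] t 11.25 F [-0.   0.5  0.1] 0.6002663423032285
```

```bash
python3 -m pendant '[{"x":-0.2,"y":0.02,"z":0,"rx":0,"ry":0,"rz":0.2,"jaw":0.5},{"x":-0.4,"y":0.03,"z":0,"rx":0,"ry":0,"rz":0.4,"jaw":0.5},{"x":-0.6,"y":0.05,"z":0,"rx":0,"ry":0,"rz":0.6,"jaw":0.5},{"x":-0.8,"y":0.056,"z":0,"rx":0,"ry":0,"rz":0.8,"jaw":0.5},{"x":-0.8,"y":0.056,"z":0,"rx":0,"ry":0,"rz":1,"jaw":0.5},{"x":-0.8,"y":0.056,"z":0,"rx":0,"ry":0,"rz":1,"jaw":0.5},{"x":-0.8,"y":0.056,"z":0,"rx":0,"ry":0,"rz":1,"jaw":0.5}]'
cat > wl.py <<'E'
from h import *
print("tool",st(env.state()["eef_pos"]))
c=cam("wrist");im=c["img"]; cv2.imwrite("pics/w_%.1f.png"%env.state()["t"],im[:,:,::-1]); print("pics/w_%.1f.png"%env.state()["t"])
E
python3 wl.py; python3 rel.py 404 -16 252 -13.3
```

```text
t: 12.12
eef_pos: [408.4, -17.0, 372.4]
tcp_rot: [-3.142, 0.0, -0.228]
ft_force: [-0.1, -0.9, -0.1]
opening: 0.502
tool [[-168.12195385   -0.20624411]]
pics/w_12.2.png
pos [408.4 -17.  372.4] rpy [-180.     0.   -13.1] d [-0.03   0.     0.803] r [-0.     0.     0.004] t 12.175 F [-0.1  0.5 -0.2] 0.5015674034573914
```

View pics/w_12.2.png

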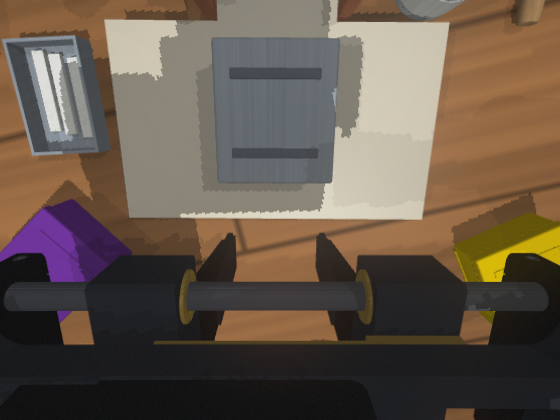

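```bash
python3 - <<'E'
from h import *
c=cam("wrist");im=c["img"]
for k,a,b,z in [("rear",(218,183),(332,182),100),("left",(212,38),(218,182),100),("right",(338,38),(332,182),100),("front",(212,38),(338,38),100),("A rear",(130,217),(422,219),50),("A left",(104,20),(129,216),50),("A right",(448,22),(423,217),50)]:
    p,q,r=edge(im,a,b,4); W=st(ray(c,[p,q],z));d=W[1]-W[0]
    print(k,round(r,2),W.round(1).tolist(),W.mean(0).round(1),round(np.degrees(np.arctan2(d[1],d[0])),1))
crop(c,180,0,370,60,4,"pics/wm.png")
E
```

```text
rear 0.15 [[-143.8, 47.6], [-143.6, -46.9]] [-143.7    0.3] -89.9
left 0.14 [[-35.4, 48.0], [-142.6, 48.3]] [-89.   48.1] 179.8
right 0.28 [[-35.0, -47.0], [-142.3, -46.3]] [-88.6 -46.7] 179.7
front 0.15 [[-34.2, 46.9], [-34.6, -45.6]] [-34.4   0.6] -90.3
A rear 0.15 [[-188.7, 148.3], [-190.4, -150.3]] [-189.6   -1. ] -90.3
A left 0.2 [[-10.2, 149.1], [-187.8, 149.4]] [-99.  149.3] 179.9
A right 0.15 [[-10.7, -150.4], [-187.6, -149.5]] [ -99.2 -150. ] 179.7
```

View pics/wm.png

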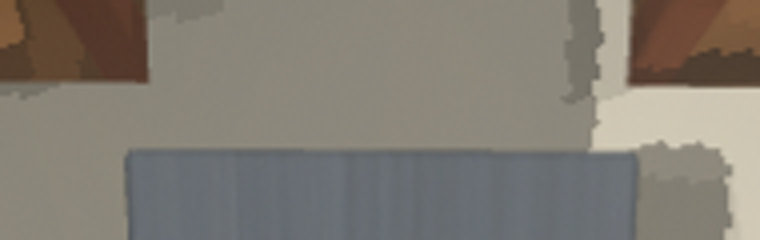

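The box is at (-89,+0.7) and within 0.5° of square, and the apron again fits the frame to 1 mm. Now I'll go down behind it and push until the leading end is just short of the mouth.

```bash
python3 -m pendant '[{"x":0,"y":0,"z":0.25,"rx":0,"ry":0,"rz":0.004,"jaw":0.5},{"x":0,"y":0,"z":0.5,"rx":0,"ry":0,"rz":0.004,"jaw":0.5},{"x":0,"y":0,"z":0.7,"rx":0,"ry":0,"rz":0.004,"jaw":0.5},{"x":0,"y":0,"z":0.8,"rx":0,"ry":0,"rz":0.004,"jaw":0.5},{"x":0,"y":0,"z":0.8,"rx":0,"ry":0,"rz":0.004,"jaw":0.5},{"x":0,"y":0,"z":0.8,"rx":0,"ry":0,"rz":0.004,"jaw":0.5}]'
python3 rel.py 404 -16 252 -13.3; python3 wl.py; python3 -c "
from h import *
c=cam('side'); crop(c,190,150,370,290,4,'pics/si8.png')"
```

```text
t: 12.98
eef_pos: [408.4, -17.2, 252.9]
tcp_rot: [-3.141, -0.001, -0.236]
ft_force: [0.0, 0.3, 0.7]
opening: 0.498
pos [408.4 -17.2 252.9] rpy [-180.    -0.   -13.5] d [-0.031 -0.001  0.006] r [-0.    -0.001 -0.005] t 12.975 F [0.  0.3 0.7] 0.49804133099340037
tool [[-168.08383704   -0.39051641]]
pics/w_13.0.png
```

View pics/si8.png

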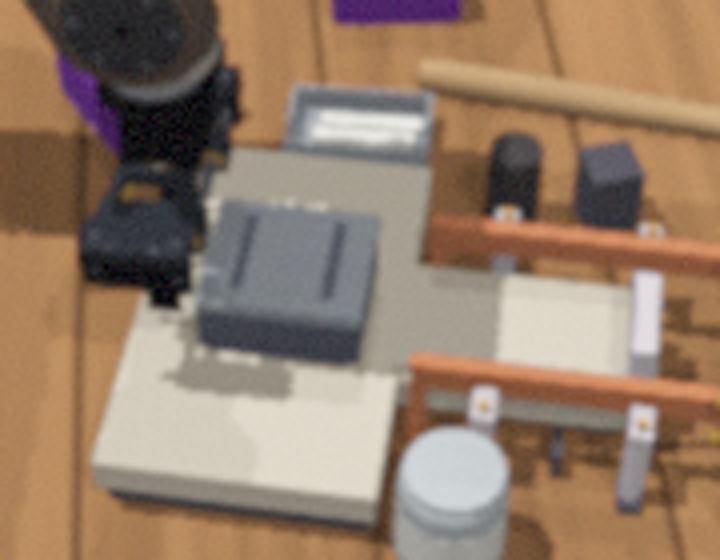

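The fingers are down behind the box, with a fingertip at side-crop (165,300), and clear of it. I'll push forward to just before the mouth.

```bash
python3 -m pendant '[{"x":0.04,"y":0,"z":0,"rx":0,"ry":0,"rz":0,"jaw":0.5},{"x":0.07,"y":0,"z":0,"rx":0,"ry":0,"rz":0,"jaw":0.5},{"x":0.1,"y":0,"z":0,"rx":0,"ry":0,"rz":0,"jaw":0.5},{"x":0.13,"y":0,"z":0,"rx":0,"ry":0,"rz":0,"jaw":0.5},{"x":0.16,"y":0,"z":0,"rx":0,"ry":0,"rz":0,"jaw":0.5},{"x":0.19,"y":0,"z":0,"rx":0,"ry":0,"rz":0,"jaw":0.5},{"x":0.22,"y":0,"z":0,"rx":0,"ry":0,"rz":0,"jaw":0.5},{"x":0.25,"y":0,"z":0,"rx":0,"ry":0,"rz":0,"jaw":0.5},{"x":0.25,"y":0,"z":0,"rx":0,"ry":0,"rz":0,"jaw":0.5}]'
python3 rel.py 404 -16 252 -13.3; python3 wl.py
```

```text
t: 14.2
eef_pos: [444.0, -25.9, 252.4]
tcp_rot: [-3.142, 0.003, -0.237]
ft_force: [-6.1, 1.7, 3.5]
opening: 0.497
pos [444.  -25.9 252.4] rpy [-180.     0.2  -13.6] d [-0.275 -0.002  0.003] r [-0.     0.004 -0.006] t 14.2 F [-6.1  1.7  3.5] 0.4965396045028725
tool [[-131.44146523   -0.64053721]]
pics/w_14.2.png
```

View pics/w_14.2.png

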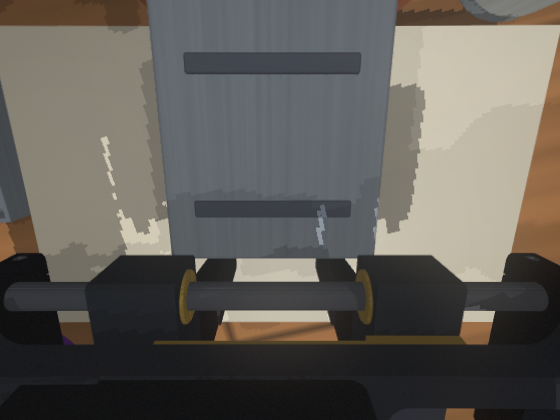

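```bash
cat > wm.py <<'E'
from h import *
import sys,json
c=cam("wrist");im=c["img"]
for k,a,b,z in json.loads(sys.argv[1]):
    p,q,r=edge(im,a,b,5); W=st(ray(c,[p,q],z));d=W[1]-W[0]
    print(k,round(r,2),W.round(1).tolist(),W.mean(0).round(1),round(np.degrees(np.arctan2(d[1],d[0])),1))
E
python3 wm.py '[["left",[150,10],[171,250],100],["right",[396,10],[375,250],100],["rear",[180,258],[370,258],100],["Afront",[405,25],[555,26],50]]'
python3 - <<'E'
from lid import *
for n in ("scene","side"):
    c=cam(n); crop(c,*((215,170,355,290) if n=="scene" else (200,150,390,290)),4,f"pics/{n}9.png")
E
```

```text
left 0.18 [[-17.8, 47.2], [-114.9, 47.6]] [-66.4  47.4] 179.8
right 0.22 [[-18.1, -46.2], [-115.2, -45.9]] [-66.7 -46.1] 179.8
rear 0.25 [[-118.4, 43.6], [-119.5, -44.3]] [-118.9   -0.3] -90.7
Afront 0.16 [[-10.4, -68.8], [-10.1, -146.8]] [ -10.2 -107.8] -89.8
```

View pics/scene9.png

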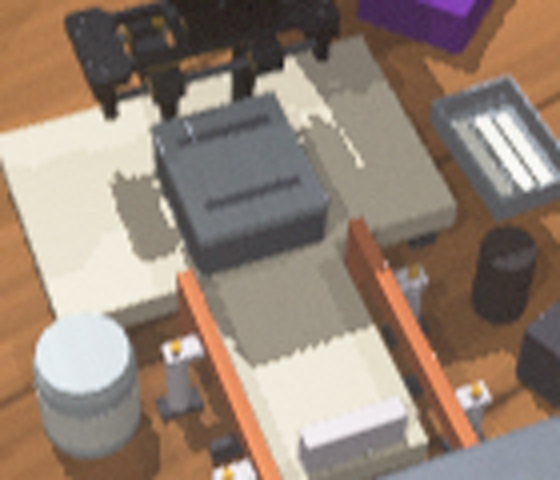

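View pics/side9.png

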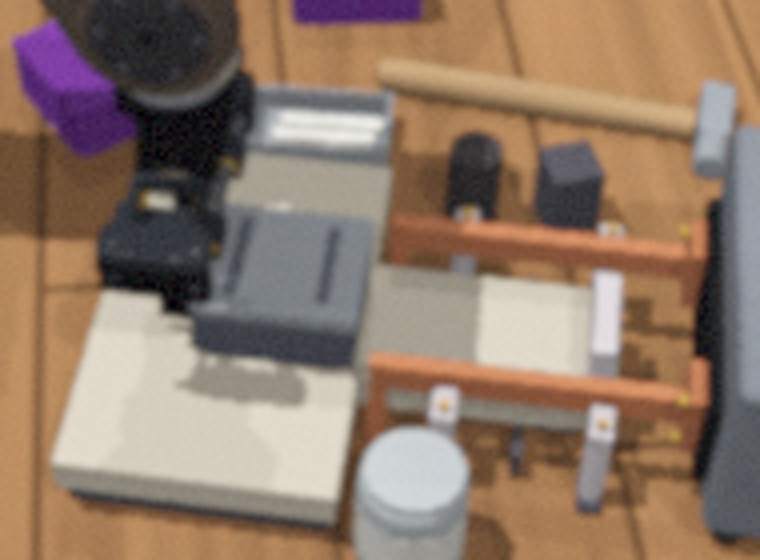

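The box is at (-64,+0.6), square within 0.7°, with a push force of about 6 N. The lane ahead is clear in both views, so I'll push in 75 mm.

```bash
python3 -m pendant '[{"x":0.05,"y":0,"z":0,"rx":0,"ry":0,"rz":-0.005,"jaw":0.5},{"x":0.1,"y":0,"z":0,"rx":0,"ry":0,"rz":-0.005,"jaw":0.5},{"x":0.15,"y":0,"z":0,"rx":0,"ry":0,"rz":-0.005,"jaw":0.5},{"x":0.2,"y":0,"z":0,"rx":0,"ry":0,"rz":-0.005,"jaw":0.5},{"x":0.25,"y":0,"z":0,"rx":0,"ry":0,"rz":-0.005,"jaw":0.5},{"x":0.3,"y":0,"z":0,"rx":0,"ry":0,"rz":-0.005,"jaw":0.5},{"x":0.35,"y":0,"z":0,"rx":0,"ry":0,"rz":-0.005,"jaw":0.5},{"x":0.4,"y":0,"z":0,"rx":0,"ry":0,"rz":-0.005,"jaw":0.5},{"x":0.45,"y":0,"z":0,"rx":0,"ry":0,"rz":-0.005,"jaw":0.5},{"x":0.45,"y":0,"z":0,"rx":0,"ry":0,"rz":-0.005,"jaw":0.5}]'
python3 rel.py 404 -16 252 -13.3; python3 wl.py
```

```text
t: 15.65
eef_pos: [510.3, -41.9, 252.3]
tcp_rot: [-3.142, 0.001, -0.233]
ft_force: [-1.9, 0.1, 0.8]
opening: 0.501
pos [510.3 -41.9 252.3] rpy [-1.80e+02  1.00e-01 -1.33e+01] d [-0.729 -0.005  0.003] r [-0.     0.002 -0.001] t 15.65 F [-1.9  0.1  0.8] 0.5009650410608653
tool [[-63.31960411  -0.98757099]]
pics/w_15.7.png
```

View pics/w_15.7.png

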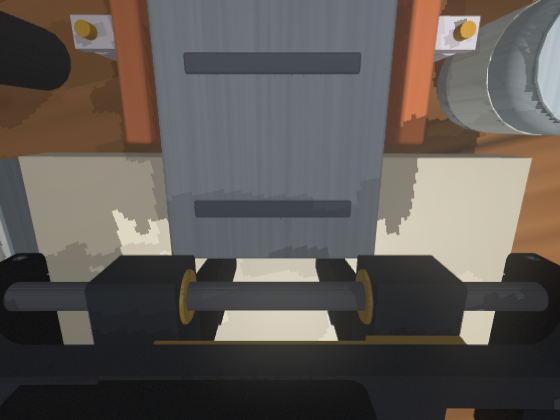

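```bash
python3 wm.py '[["left",[150,10],[171,250],100],["right",[396,10],[375,250],100],["rear",[180,258],[370,258],100]]'
```

```text
left 0.18 [[50.5, 47.1], [-46.6, 47.4]] [ 2.  47.2] 179.9
right 0.18 [[50.6, -45.9], [-46.6, -46.3]] [  2.  -46.1] -179.8
rear 0.19 [[-50.5, 43.4], [-50.1, -44.5]] [-50.3  -0.6] -89.8
```

```bash
python3 wm.py '[["railL outer",[112,5],[124,142],87],["railR outer",[438,5],[425,142],87]]'; python3 -c "
from h import *
c=cam('wrist'); crop(c,100,0,460,170,2,'pics/wr.png')"
```

```text
railL outer 0.14 [[56.2, 67.2], [1.4, 67.0]] [28.8 67.1] -179.8
railR outer 0.2 [[56.2, -68.6], [1.4, -67.9]] [ 28.8 -68.3] 179.3
```

View pics/wr.png

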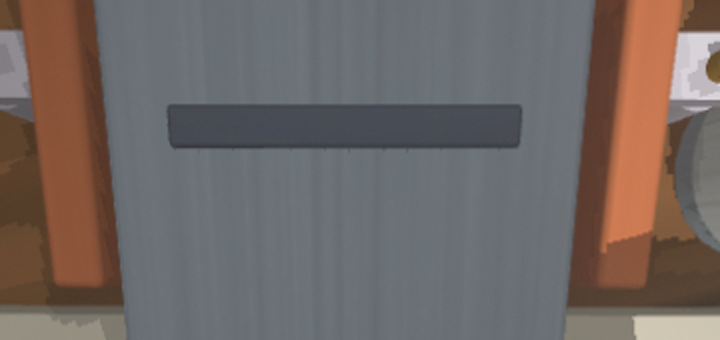

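The rails' outer edges measure y=+67 and -68, so the lane centre is at -0.6. The box centre is at +0.6 and square, leaving about 8 mm clear on each side. I'll continue to about 12 mm short of the stop.

```bash
python3 -m pendant '[{"x":0.05,"y":0,"z":0,"rx":0,"ry":0,"rz":0,"jaw":0.5},{"x":0.1,"y":0,"z":0,"rx":0,"ry":0,"rz":0,"jaw":0.5},{"x":0.15,"y":0,"z":0,"rx":0,"ry":0,"rz":0,"jaw":0.5},{"x":0.2,"y":0,"z":0,"rx":0,"ry":0,"rz":0,"jaw":0.5},{"x":0.25,"y":0,"z":0,"rx":0,"ry":0,"rz":0,"jaw":0.5},{"x":0.3,"y":0,"z":0,"rx":0,"ry":0,"rz":0,"jaw":0.5},{"x":0.35,"y":0,"z":0,"rx":0,"ry":0,"rz":0,"jaw":0.5},{"x":0.4,"y":0,"z":0,"rx":0,"ry":0,"rz":0,"jaw":0.5},{"x":0.44,"y":0,"z":0,"rx":0,"ry":0,"rz":0,"jaw":0.5},{"x":0.44,"y":0,"z":0,"rx":0,"ry":0,"rz":0,"jaw":0.5}]'
python3 rel.py 404 -16 252 -13.3; python3 wl.py;  python3 wm.py '[["left",[150,10],[171,250],100],["right",[396,10],[375,250],100],["rear",[180,258],[370,258],100]]'; python3 -c "
from h import *
c=cam('scene'); crop(c,215,200,355,320,4,'pics/sc10.png')"
```

```text
t: 17.1
eef_pos: [575.2, -57.3, 252.7]
tcp_rot: [-3.141, -0.002, -0.233]
ft_force: [-0.3, 0.0, 0.4]
opening: 0.504
pos [575.2 -57.3 252.7] rpy [-1.80e+02 -1.00e-01 -1.33e+01] d [-1.174 -0.005  0.002] r [-0.    -0.003 -0.001] t 17.1 F [-0.3  0.   0.4] 0.5038913225268395
tool [[ 3.43325469 -1.06007194]]
pics/w_17.1.png
left 0.1 [[117.9, 47.1], [20.3, 47.1]] [69.1 47.1] 180.0
right 0.17 [[118.0, -46.0], [20.3, -46.0]] [ 69.1 -46. ] -180.0
rear 0.36 [[17.1, 43.4], [16.8, -44.7]] [16.9 -0.7] -90.2
```

View pics/sc10.png

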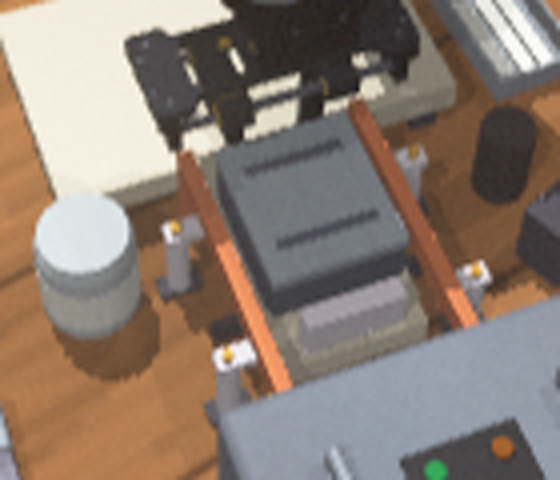

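The scene view shows the box central in the lane, with a narrow gap before the stop at crop (355,300). About 13 mm is left, so I'll creep forward and watch the force.

```bash
python3 -m pendant '[{"x":0.02,"y":0,"z":0,"rx":0,"ry":0,"rz":0,"jaw":0.5},{"x":0.04,"y":0,"z":0,"rx":0,"ry":0,"rz":0,"jaw":0.5},{"x":0.05,"y":0,"z":0,"rx":0,"ry":0,"rz":0,"jaw":0.5},{"x":0.06,"y":0,"z":0,"rx":0,"ry":0,"rz":0,"jaw":0.5},{"x":0.07,"y":0,"z":0,"rx":0,"ry":0,"rz":0,"jaw":0.5},{"x":0.075,"y":0,"z":0,"rx":0,"ry":0,"rz":0,"jaw":0.5},{"x":0.075,"y":0,"z":0,"rx":0,"ry":0,"rz":0,"jaw":0.5}]'
python3 rel.py 404 -16 252 -13.3; python3 wl.py
```

```text
t: 18.12
eef_pos: [584.5, -59.4, 252.8]
tcp_rot: [-3.142, 0.003, -0.233]
ft_force: [-10.0, 2.6, 8.2]
opening: 0.504
pos [584.5 -59.4 252.8] rpy [-180.     0.2  -13.3] d [-1.238 -0.004  0.009] r [-0.     0.004 -0.001] t 18.125 F [-10.    2.6   8.2] 0.5042721036121686
tool [[12.98962519 -0.95875907]]
pics/w_18.2.png
```

```bash
python3 -m pendant '[{"x":0.01,"y":0,"z":0,"rx":0,"ry":0,"rz":0,"jaw":0.5},{"x":0.01,"y":0,"z":0,"rx":0,"ry":0,"rz":0,"jaw":0.5}]'; python3 wl.py
python3 -m pendant '[{"x":0.01,"y":0,"z":0,"rx":0,"ry":0,"rz":0,"jaw":0.5},{"x":0.01,"y":0,"z":0,"rx":0,"ry":0,"rz":0,"jaw":0.5}]';python3 wl.py
```

```text
t: 18.42
eef_pos: [586.1, -59.8, 252.8]
tcp_rot: [-3.142, 0.003, -0.233]
ft_force: [-8.9, 2.4, 8.5]
opening: 0.498
tool [[14.57422927 -0.94077868]]
pics/w_18.5.png
t: 18.73
eef_pos: [587.5, -60.1, 252.8]
tcp_rot: [-3.142, 0.003, -0.233]
ft_force: [-9.1, 3.1, 7.0]
opening: 0.497
tool [[16.05686914 -0.94012215]]
pics/w_18.8.png
```

The force is a steady 9 N, which is plain sliding and not yet the stop. I'll continue in 1.5 mm steps.

```bash
python3 -m pendant '[{"x":0.01,"y":0,"z":0,"rx":0,"ry":0,"rz":0,"jaw":0.5},{"x":0.01,"y":0,"z":0,"rx":0,"ry":0,"rz":0,"jaw":0.5}]'; python3 wl.py; python3 wm.py '[["left",[150,10],[171,250],100],["right",[396,10],[375,250],100],["rear",[180,258],[370,258],100]]'; python3 -c "
from h import *
c=cam('scene'); crop(c,245,210,345,300,6,'pics/sc11.png')"
```

```text
t: 19.02
eef_pos: [589.0, -60.5, 252.8]
tcp_rot: [-3.142, 0.003, -0.233]
ft_force: [-9.9, 2.6, 6.4]
opening: 0.5
tool [[17.57609349 -0.93963207]]
pics/w_19.1.png
left 0.15 [[131.2, 47.1], [33.9, 47.1]] [82.6 47.1] 180.0
right 0.17 [[131.4, -45.9], [33.9, -46.0]] [ 82.6 -46. ] -180.0
rear 0.21 [[30.1, 43.6], [30.1, -44.6]] [30.1 -0.5] -90.0
```

View pics/sc11.png

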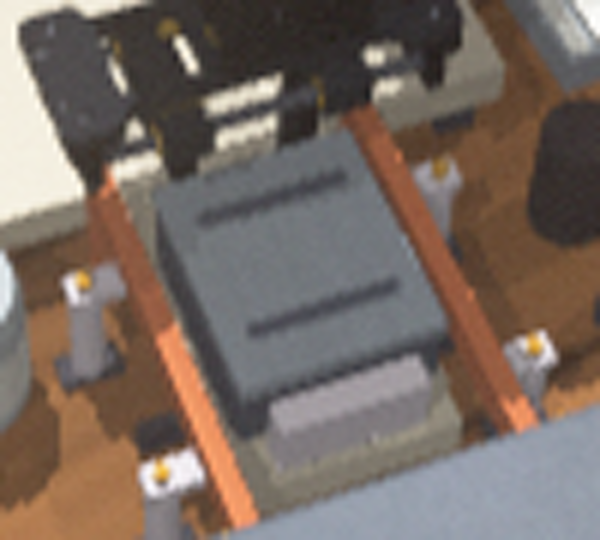

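By measurement the rear end is at 30.1, which is nominally home, and the lid meets the stop in the picture. The force hasn't risen yet, so I'll continue in 1 mm steps until it does.

```bash
for i in 1 ; do python3 -m pendant '[{"x":0.007,"y":0,"z":0,"rx":0,"ry":0,"rz":0,"jaw":0.5},{"x":0.007,"y":0,"z":0,"rx":0,"ry":0,"rz":0,"jaw":0.5}]'; done; python3 wl.py
python3 wm.py '[["rear",[180,258],[370,258],100]]'
```

```text
t: 19.42
eef_pos: [590.0, -60.7, 252.8]
tcp_rot: [-3.142, 0.003, -0.233]
ft_force: [-9.5, 2.7, 7.3]
opening: 0.497
tool [[18.57270955 -0.93572237]]
pics/w_19.5.png
rear 0.27 [[31.1, 43.6], [31.1, -44.6]] [31.1 -0.5] -90.0
```

```bash
python3 -m pendant '[{"x":0.007,"y":0,"z":0,"rx":0,"ry":0,"rz":0,"jaw":0.5},{"x":0.007,"y":0,"z":0,"rx":0,"ry":0,"rz":0,"jaw":0.5}]'; python3 wl.py
python3 wm.py '[["rear",[180,258],[370,258],100]]'
```

```text
t: 19.77
eef_pos: [590.8, -60.9, 252.8]
tcp_rot: [-3.142, 0.004, -0.233]
ft_force: [-11.6, 2.2, 9.4]
opening: 0.501
tool [[19.45321595 -0.92029529]]
pics/w_19.8.png
rear 0.2 [[32.1, 43.6], [31.8, -44.6]] [31.9 -0.5] -90.2
```

```bash
python3 -m pendant '[{"x":0.007,"y":0,"z":0,"rx":0,"ry":0,"rz":0,"jaw":0.5},{"x":0.007,"y":0,"z":0,"rx":0,"ry":0,"rz":0,"jaw":0.5}]'; python3 wl.py
python3 wm.py '[["rear",[180,258],[370,258],100]]'
```

```text
t: 20.12
eef_pos: [591.2, -61.0, 252.8]
tcp_rot: [3.142, 0.006, -0.233]
ft_force: [-16.0, 2.4, 12.6]
opening: 0.498
tool [[19.87391933 -0.92180608]]
pics/w_20.2.png
rear 0.34 [[31.9, 43.6], [32.0, -44.6]] [32.  -0.5] -89.9
```

The force rose to 16 N and the tool moved only 0.4 mm of the 1 mm commanded, while the rear edge stayed at 32.0. That means the box is on the stop. I'll back straight off and lift.

```bash
python3 -m pendant '[{"x":-0.02,"y":0,"z":0,"rx":0,"ry":0,"rz":0,"jaw":0.5},{"x":-0.06,"y":0,"z":0,"rx":0,"ry":0,"rz":0,"jaw":0.5},{"x":-0.15,"y":0,"z":0,"rx":0,"ry":0,"rz":0,"jaw":0.5},{"x":-0.25,"y":0,"z":0,"rx":0,"ry":0,"rz":0,"jaw":0.5},{"x":-0.25,"y":0,"z":-0.2,"rx":0,"ry":0,"rz":0,"jaw":0.5},{"x":-0.25,"y":0,"z":-0.5,"rx":0,"ry":0,"rz":0,"jaw":0.5},{"x":-0.25,"y":0,"z":-0.8,"rx":0,"ry":0,"rz":0,"jaw":0.5},{"x":-0.25,"y":0,"z":-0.95,"rx":0,"ry":0,"rz":0,"jaw":0.5},{"x":-0.25,"y":0,"z":-0.95,"rx":0,"ry":0,"rz":0,"jaw":0.5}]'; python3 wl.py; python3 -c "
from h import *
c=cam('scene'); crop(c,245,210,345,300,6,'pics/sc12.png')
c=cam('side');  crop(c,200,150,390,290,4,'pics/si12.png')"; ls pics/w_2*
```

```text
t: 21.35
eef_pos: [555.8, -52.7, 396.3]
tcp_rot: [-3.141, -0.003, -0.233]
ft_force: [-0.6, 0.2, -0.8]
opening: 0.503
tool [[-16.55911351  -0.9912292 ]]
pics/w_21.4.png
pics/w_20.2.png
pics/w_21.4.png
```

View pics/sc12.png

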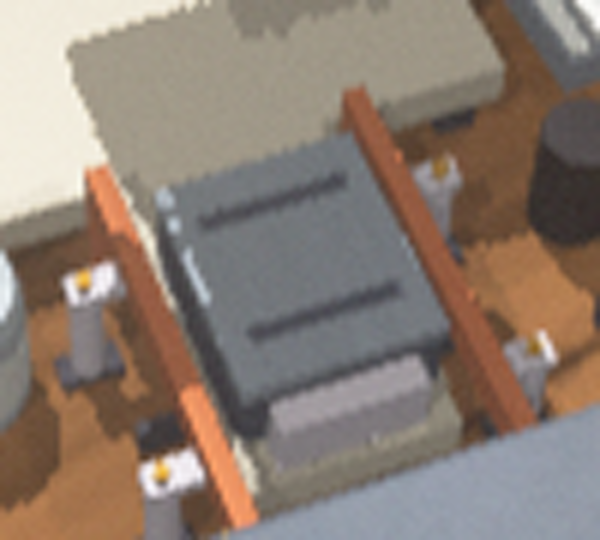

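View pics/si12.png

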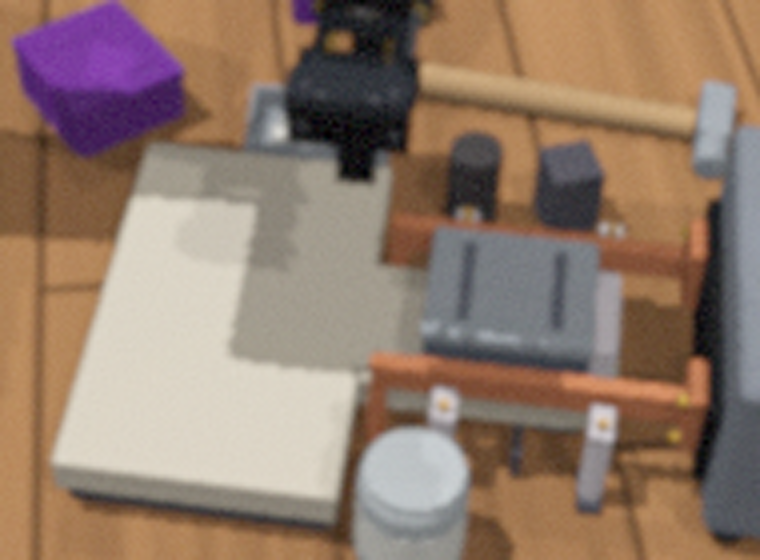

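```bash
cp $(ls -t pics/w_2*|head -1) pics/wlast.png
```

```text
(no output)
```

View pics/wlast.png

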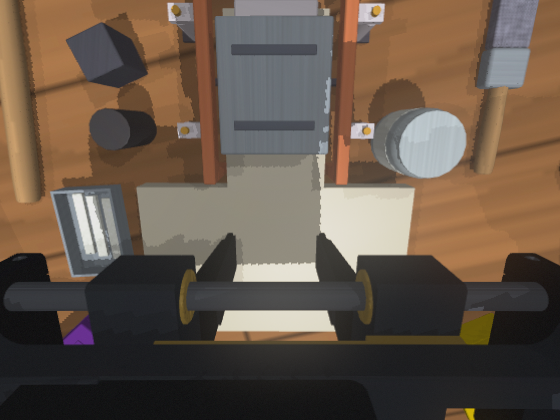

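```bash
python3 wm.py '[["left",[217,18],[222,152],100],["right",[332,18],[327,152],100],["rear",[223,153],[327,153],100],["front",[219,16],[330,16],100],["stop face/top",[237,15],[317,15],86],["Afront",[360,187],[412,187],50],["railL outer",[196,5],[204,182],87],["railR outer",[357,5],[348,182],87]]'; python3 -c "
from h import *
c=cam('wrist'); crop(c,190,0,370,60,4,'pics/wend.png')"
```

```text
left 0.19 [[135.1, 47.6], [31.4, 47.3]] [83.2 47.4] -179.8
right 0.14 [[135.2, -46.4], [31.4, -46.6]] [ 83.3 -46.5] -179.9
rear 0.13 [[30.5, 44.9], [30.0, -46.1]] [30.3 -0.6] -90.3
front 0.21 [[140.3, 42.9], [139.1, -43.6]] [139.7  -0.4] -90.8
stop face/top 0.18 [[144.2, 30.5], [143.6, -35.1]] [143.9  -2.3] -90.5
Afront 0.11 [[-9.5, -91.1], [-9.6, -146.5]] [  -9.5 -118.8] -90.0
railL outer 0.13 [[148.1, 67.0], [2.2, 67.6]] [75.1 67.3] 179.7
railR outer 0.5 [[148.1, -69.5], [2.2, -69.1]] [ 75.2 -69.3] 179.8
```

View pics/wend.png

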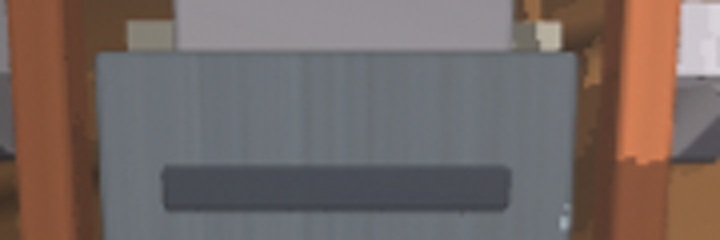

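The box reads x=85.0 and y=+0.5, square within 1°, and both rails are clear. The arm is touching nothing, so I'm handing in.

```bash
python3 -c "
from cell import env
print(env.job_done(), env.state()['t'])"
```

```text
the job is handed in; nothing more can be done
the job is handed in; nothing more can be done
```

I pushed the hardening box down the lane until it met the ceramic stop, and handed the job in at about 22 s of the 72 s allowed. I squared and centred it on the apron with two side pushes, then pushed it from behind with both fingers. The hand-in gives no verdict, so success rests on my own checks.

**Last checks:**
- **Position:** the wrist camera puts the box at x = 85.0 mm and y = +0.5 mm in the station frame.
- **Squareness and clearance:** the box is square to the lane within 1°, with about 8 mm clear of each rail.
- **Against the stop:** on the last push step the force rose to about 16 N and the box stopped advancing.
- **Rest of the scene:** the arm had backed off and read no contact force. I saw nothing else on the bench moved in the last pictures, but I did not measure those items.

**Disagreements:**
- **Side position after the first push:** scene and side views read y ≈ +1 mm, but the wrist camera read +8 mm. I had picked the lid's lower rim in the first two, and they are also biased in opposite directions. I trusted the wrist camera, which matched the apron to 1 mm, and made the second side push.
- **End position:** while in contact, the low wrist view put the rear end about 2 mm further in (x ≈ 87 mm) than the final view from above (85.0 mm). Both are within the 81 to 89 mm allowed.

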